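Snap the lid on the carrot tub

ROBOT

A 6-joint arm with a two-finger parallel gripper is mounted at the origin on the work surface. World frame = base frame: x ahead of the robot, y to its left, z up, the work surface at z = 0. Lengths are in m, angles in rad, forces in N, time in s.
With the tool pointing down it reaches from about 0.225 to 0.875 m from the base axis. Payload 3.4 kg.
Tool frame: the origin (TCP) lies on the centre line of the jaws, within the pads' length; the fingertips stand 17 mm ahead of it and the grasp point (between the pads) lies 2 mm behind it (manip.finger_overhang is the distance from the TCP to the fingertips, in m); y points along the fingers, x is the direction in which the jaws open and shut, and the axes are right-handed (so a half turn about y gives the same grasp; the last joint's range is limited). The gripper opens to 85 mm and grips with 20 to 120 N. Pads are 22 mm wide; open, the fingers measure 114 mm over their backs; the gripper's body (76 mm by 85 mm) begins 54 mm behind the grasp point. The pads swing forward as they close: fully open they stand 13 mm farther back than shut.
Start: joints at [1.045, 0.276, 1.505, -0, 1.361, -0.121], TCP at [0.226, 0.529, 0.225] pointing down, gripper open.
Joint ranges: [-2.89, 2.89], [-0.75, 2.08], [0.22, 2.7], [-1.18, 4.32], [0.11, 2.71], [-2.7, 2.7]. Speed limits (rad/s): [2.57, 2.57, 3.14, 3.14, 3.14, 3.14].

INTERFACE

Orientations are given as a unit quaternion [w, x, y, z].
In Python, from rig import manip gives the robot as it stands.
- The arm moves only by the tool arm_command, never from a script. Its argument "commands" is a list of rows, each a list of 3 entries, a list of its own where there are three numbers: the finger opening in cm, from 0 to 8.54, then the shift along the world's x, y, z in cm, then the turn about the world's z in rad. A call has 1 to 12 rows; each row shifts and turns the commanded pose from where the row before left it; what a row does not reach is not made up. A row lasts 1/10 s, in which the tool goes at most 50 mm and 8.59 degrees, less where a joint would pass 70% of its speed; a pose out of reach is approached as far as the arm can. A call with a gripper value outside its range is refused whole. The fingers move at their own pace and stop on an object; "grip_force" is the grip in N (left out, the last holds). Time passes only in rows, so rows that do not move let the fingers close. It gives the time, the measured TCP pose, the force and the opening at its end, in the units of the state.
- manip.get_state(): the state, without advancing time (a new reading comes with each control period).
- manip.get_image(name): name is "side" or "top" or "wrist"; returns a dict with "pixels" (400x640x3 uint8, red, green, blue), "range_z" (400x640 float32, m along the optical axis (not along the pixel's ray), 0 where there is no reading), "intrinsics" (3x3 intrinsics, pixels), "R" (3x3) and "t" (3): a world point X has camera coordinates R X + t. Camera axes: x right, y down, z forward; pixel columns grow to the right and rows downward; lengths in m; the calibration is good to about 2 mm. A picture is of the moment at which its call begins.
- manip.sign_off(): hands the job in, once; it reports no verdict.
The state is a dict: "clock": time; "qpos": joint angles; "qd": joint speeds; "effort": joint torques, N m; "position": TCP position; "ee_rot": TCP orientation; "contact_force": force on the tool from outside, world axes, zero at the start; "moment": the same for the moment, N m; "width": finger opening in m.
Only numpy, scipy, OpenCV 4.12 (cv2) and the standard library are available. Lean on these libraries where they do the work, as an engineer would, in place of code of your own. Each camera call takes 0.05 s, during which the arm holds its last target.

TASK

Put the chopped carrots away: set the large blue lid on the white tub of orange carrots and press it down until it snaps fully home, flat on the rim all round. Keep the tub upright on the table, and leave the tub of limes and the small red lid where they stand. Let go of the lid when it is on.

Things in the scene. Friction and masses are not known exactly. Their poses are not given: they have to be found in the camera images.
- carrot_tub: White open tub of orange carrot pieces, loose, 0.3-0.6 kg. 80 mm high, 128 mm across the rim, 110 at the foot; mouth 120 mm wide, with 4 spring beads 4 mm below the rim. A loosely laid lid rests 4-9 mm too high; pushing down on its middle with some 5-10 N snaps it past the beads. Origin: centre of underside, z up.
- blue_lid: Matching blue lid, loose, knob up, 0.09 kg, 134 mm across. Origin: centre of underside, z up. Upward: plug, 96 mm across at z = 0, widening to 116 mm at z = 16 mm, enters the mouth; flat disc z = 25-29 mm, its underside comes to lie on the rim; round white upright knob, 28 mm across, z = 29-59 mm, to grip from above. Home, its origin is 55 mm above the tub's.
- lime_tub: Smaller white tub holding green lime pieces, 80 mm high, 100 mm in diameter at the rim; loose. To be left alone. Origin: centre of the underside, z axis up.
- red_lid: Red lid of the smaller tub, same form and heights as the blue one but 106 mm in diameter; loose on the table. Does not fit the carrot tub. To be left alone. Origin: centre of its underside, z axis up.
There are look-alikes about, which are no part of the job. Of the things that look like the blue_lid, the smaller one is meant. Leave any purple or turquoise look-alike of the carrot_tub alone.

How it is judged:
By the outcome, as a careful person would: the job done as asked, in the order asked, and still so for the second after the job is handed in, with the robot touching nothing.
It also fails if it takes over 42 s, if anything falls off the work surface, if the arm or the gripper's body presses on something with over 40 N, if the wrist force passes 120 N, or if a joint passes its speed limit or range.

## Working session

There is one attempt and no reset: what is moved stays moved. The work goes in short steps, Python scripts to look and compute and a tool call to move; the robot and the scene stay as the last step left them, time stands still between calls to the robot, and variables do not carry over. Pictures are saved under pics/ and viewed, and the job is handed in when it is done.

Besides the shell and the picture viewer there is one more tool, called as name(argument=value, ...), one argument or row to a line, values as JSON. arm_command: Moves the arm, as the interface text tells. Its arguments: {"type":"object","properties":{"commands":{"type":"array"},"grip_force":{"type":"number"}},"required":["commands"]}

```bash
mkdir -p pics
python3 - <<'E'
from rig import manip
import cv2,numpy as np
for n in ["top","side"]:
    im=manip.get_image(n); np.savez(f"pics/{n}0.npz",**im); cv2.imwrite(f"pics/{n}0.png",im["pixels"][:,:,::-1])
s=manip.get_state();print(s["clock"],s["position"],s["ee_rot"],s["contact_force"],s["width"])
E
```

```text
0.1 [0.22621662 0.52811095 0.22414918] [-0.59006124  0.5905444   0.38877103 -0.38979754] [ 0.78697223 -0.1734942  -0.34890224] 0.08546679832294453
```

View pics/top0.png

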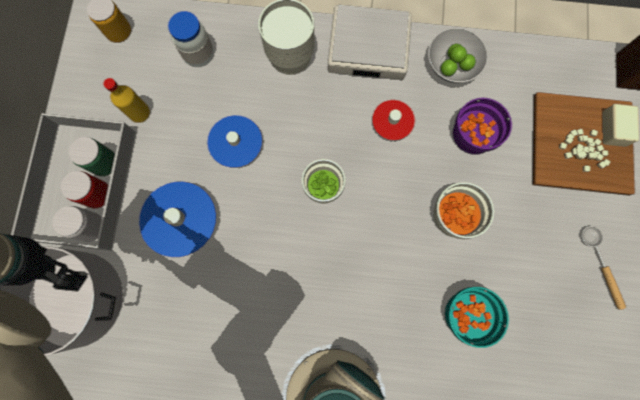

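View pics/side0.png

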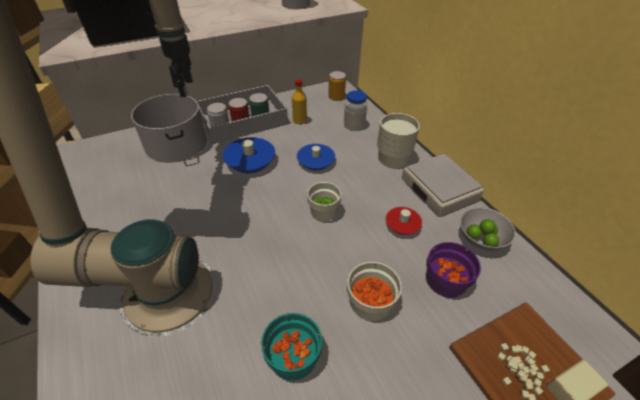

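The top view shows two blue lids, at (235,141) and (178,218). The one at (235,141) is smaller, so it should be the one meant. Tubs with carrots are at (463,210) white, (482,126) purple and (477,317) turquoise, and the white one is the target. Next I'll measure them and check a crop.

```bash
cat > h.py <<'E'
import numpy as np,cv2
def world(im):
    K=im["intrinsics"];z=im["range_z"];h,w=z.shape
    u,v=np.meshgrid(np.arange(w),np.arange(h))
    c=np.stack([(u-K[0,2])/K[0,0]*z,(v-K[1,2])/K[1,1]*z,z],-1)
    W=(c-im["t"])@im["R"]; W[z<=0]=np.nan
    return W
def near(im,c,r):
    v,u=np.mgrid[0:400,0:640]; return (u-c[0])**2+(v-c[1])**2<r*r
def circ(P):
    A=np.c_[2*P[:,:2],np.ones(len(P))];s=np.linalg.lstsq(A,(P[:,:2]**2).sum(1),rcond=None)[0]
    return s[:2],np.sqrt(s[2]+s[:2]@s[:2])
def mec(P):
    (c,r)=cv2.minEnclosingCircle((P[:,:2]*1000).astype(np.float32));return np.round(c,1),round(r,1)
E
python3 - <<'E'
from h import *
for n,L in {"top":dict(lidA=(235,141),lidB=(178,218),tub=(463,210)),"side":dict(lidA=(316,157),lidB=(248,155),tub=(374,291))}.items():
    im=dict(np.load(f"pics/{n}0.npz"));W=world(im);hsv=cv2.cvtColor(im["pixels"],cv2.COLOR_RGB2HSV)
    for k,c in L.items():
        m=near(im,c,45)
        if 'lid' in k:
            d=m&(hsv[...,0]>100)&(hsv[...,0]<125)&(hsv[...,1]>150)&(W[...,2]>.02)&(W[...,2]<.035)
            kn=near(im,c,22)&(W[...,2]>.05)&(W[...,2]<.075)
            print(n,k,"disc",mec(W[d]),d.sum(),np.nanmedian(W[d][:,2]),"knob",mec(W[kn]) if kn.any() else 0,kn.sum(),np.nanmedian(W[kn][:,2]),np.nanmean(W[kn],0))
        else:
            d=m&(W[...,2]>.074)&(W[...,2]<.09)
            print(n,k,mec(W[d]),circ(W[d]),d.sum(),np.nanmedian(W[d][:,2]))
im=cv2.imread("pics/top0.png")
cv2.imwrite("pics/crop1.png",np.hstack([cv2.resize(im[100:260,130:290],(400,400)),cv2.resize(im[160:260,413:513],(400,400))]))
E
```

```text
top lidA disc (array([564.2, 303.1]), 65.1) 1932 0.030527218125891608 knob (array([564. , 302.6]), 14.0) 114 0.059359755014416885 [0.56322164 0.30200166 0.05927414]
top lidB disc (array([361.6, 411.1]), 85.1) 16 0.03460729974836654 knob (array([358.1, 401.2]), 18.2) 61 0.061320805606774276 [0.35386048 0.39197328 0.06302658]
top tub (array([ 446.6, -248.9]), 64.8) (array([ 0.44558428, -0.24841988]), np.float64(0.061488549137782844)) 420 0.08031434064504181
side lidA disc (array([561.8, 300.2]), 65.8) 566 0.029149966611134538 knob (array([561.8, 304.6]), 15.9) 47 0.05784778016715375 [0.56112902 0.29942071 0.05727063]
side lidB disc (array([365.3, 397.1]), 85.9) 25 0.025191004576002842 knob (array([356.2, 400.7]), 18.3) 68 0.062458129389900335 [0.35413844 0.39088038 0.06186186]
side tub (array([ 445. , -250.6]), 65.1) (array([ 0.44367333, -0.25032052]), np.float64(0.06160972305722213)) 381 0.07927516120659357
```

View pics/crop1.png

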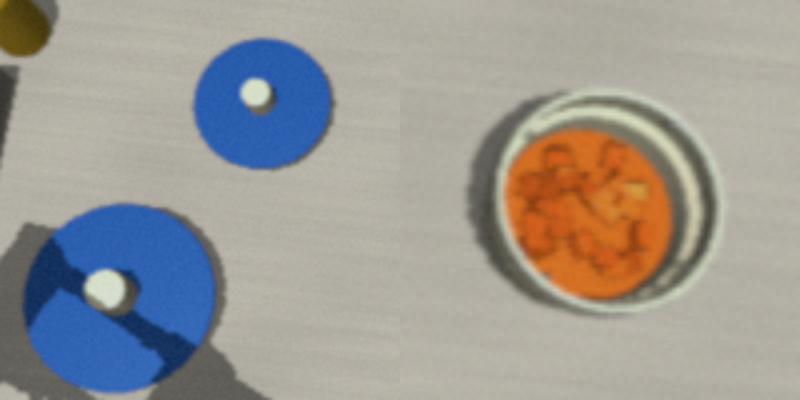

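The lid at (235,141) measures about 132 mm across, which fits; the other is about 170 mm. The white tub of carrots is confirmed at (463,210). I'll check the heights along the paths before moving.

Run:
```python
from h import *
from rig import manip
print(manip.finger_overhang)
for n in["top","side"]:
    W=world(dict(np.load(f"pics/{n}0.npz"))).reshape(-1,3)
    for a,b in [((.226,.528),(.563,.302)),((.563,.302),(.446,-.249))]:
        a=np.array(a);b=np.array(b);t=np.clip((W[:,:2]-a)@(b-a)/((b-a)@(b-a)),0,1)
        d=np.linalg.norm(W[:,:2]-a-t[:,None]*(b-a),axis=1)
        for k in range(8):
            m=(d<.1)&(t>=k/8)&(t<=(k+1)/8)
            print(n,k,round(np.nanmax(np.where(m,W[:,2],np.nan)),3),end=' | ')
        print()
```

```text
0.017
top 0 0.462 | top 1 0.079 | top 2 0.045 | top 3 0.084 | top 4 0.048 | top 5 0.044 | top 6 0.036 | top 7 0.064 | 
top 0 0.064 | top 1 0.008 | top 2 0.085 | top 3 0.086 | top 4 0.085 | top 5 0.01 | top 6 0.008 | top 7 0.086 | 
side 0 0.509 | side 1 0.089 | side 2 0.044 | side 3 0.082 | side 4 0.043 | side 5 0.042 | side 6 0.032 | side 7 0.063 | 
side 0 0.063 | side 1 0.005 | side 2 0.082 | side 3 0.082 | side 4 0.083 | side 5 0.006 | side 6 0.006 | side 7 0.085 |
```

arm_command(
  commands=[
    [8.5, [3.7, -2.5, 0], 0],
    [8.5, [3.7, -2.5, 0], 0],
    [8.5, [3.7, -2.5, 0], 0],
  ],
  grip_force=40,
)

```text
clock: 0.4
position: [0.338, 0.4527, 0.2244]
ee_rot: [-0.59, 0.59, 0.389, -0.39]
contact_force: [-0.0, 1.0, 0.7]
width: 0.0849
```

arm_command(
  commands=[
    [8.5, [3.75, -2.5, 0], 0],
    [8.5, [3.75, -2.5, 0], 0],
    [8.5, [3.75, -2.5, -1], 0],
    [8.5, [3.75, -2.5, -1], 0],
    [8.5, [3.75, -2.5, -1], 0],
    [8.5, [3.75, -2.5, -1], 0],
    [8.5, [0, 0, -2.5], 0],
    [8.5, [0, 0, 0], 0],
  ],
)

```text
clock: 1.2
position: [0.5609, 0.3014, 0.1557]
ee_rot: [0.591, -0.59, -0.386, 0.392]
contact_force: [-0.7, -0.3, -0.4]
width: 0.0853
```

Run:
```python
from h import *
from rig import manip
im=manip.get_image("wrist");cv2.imwrite("pics/w1.png",im["pixels"][:,:,::-1])
W=world(im);z=W[...,2]
s=manip.get_state();print(s["position"],s["clock"])
hsv=cv2.cvtColor(im["pixels"],cv2.COLOR_RGB2HSV)
d=(hsv[...,0]>100)&(hsv[...,0]<125)&(hsv[...,1]>150)&(z>.02)&(z<.035)
print(d.sum(),mec(W[d]),np.median(z[d]))
k=(z>.054)&(z<.064)&(np.hypot(W[...,0]-.563,W[...,1]-.302)<.03);P=W[k];print(k.sum(),mec(P),P.mean(0),np.median(P[:,2]))
```

```text
[0.56104691 0.30255646 0.15763476] 1.25
15836 (array([529.4, 322.3]), 105.6) 0.02735907788025564
889 (array([564.6, 304.1]), 13.7) [0.56396839 0.30427375 0.05718575] 0.057222598218426554
```

View pics/w1.png

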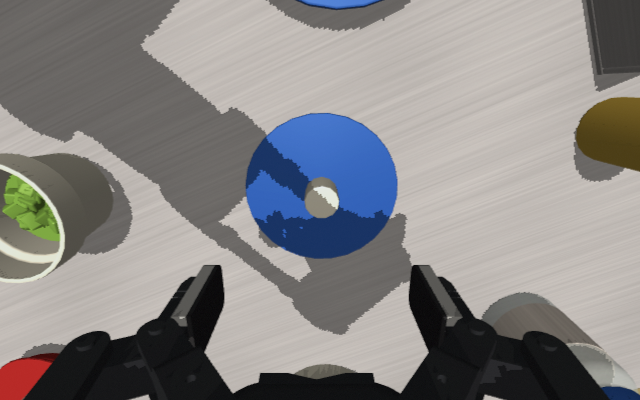

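The wrist view shows the lid centred at (321,186) with its knob at (321,198), midway between the jaws. The three views agree on a knob centre of about (0.564, 0.303) and a top at 0.058. Going down to grip.

arm_command(
  commands=[
    [8.5, [0.3, 0.1, -3.5], 0],
    [8.5, [0, 0, -3.5], 0],
    [8.5, [0, 0, -2.5], 0],
    [8.5, [0, 0, -0.8], 0],
    [8.5, [0, 0, 0], 0],
  ],
)

```text
clock: 1.75
position: [0.5646, 0.3052, 0.0569]
ee_rot: [0.59, -0.59, -0.389, 0.39]
contact_force: [0.1, 0.2, 0.8]
width: 0.0852
```

arm_command(
  commands=[
    [8.5, [0, 0, -0.5], 0],
    [2, [0, 0, 0], 0],
    [2, [0, 0, 0], 0],
    [2, [0, 0, 0], 0],
    [2, [0, 0, 0], 0],
    [2, [0, 0, 0], 0],
    [2, [0, 0, 0], 0],
    [2, [0, 0, 0], 0],
  ],
  grip_force=45,
)

```text
clock: 2.55
position: [0.5659, 0.3045, 0.0528]
ee_rot: [-0.59, 0.59, 0.39, -0.389]
contact_force: [-0.1, -1.1, 5.2]
width: 0.02
```

Opening 20 mm is narrower than the 28 mm knob, so something is off. Looking.

Run:
```python
from h import *
from rig import manip
s=manip.get_state();print(s["position"],s["clock"],s["width"],s["contact_force"])
for n in["wrist","side","top"]:
    im=manip.get_image(n);p=im["pixels"][:,:,::-1];np.savez(f"pics/{n}2.npz",**im)
    if n=="side": p=cv2.resize(p[90:210,240:400],(800,600),interpolation=2)
    if n=="top": p=cv2.resize(p[80:200,160:320],(800,600),interpolation=2)
    cv2.imwrite(f"pics/{n}2.png",p)
```

```text
[0.56587813 0.30447667 0.0527882 ] 2.55 0.019992400522257897 [-0.06560642 -1.12029882  5.22668869]
```

View pics/wrist2.png

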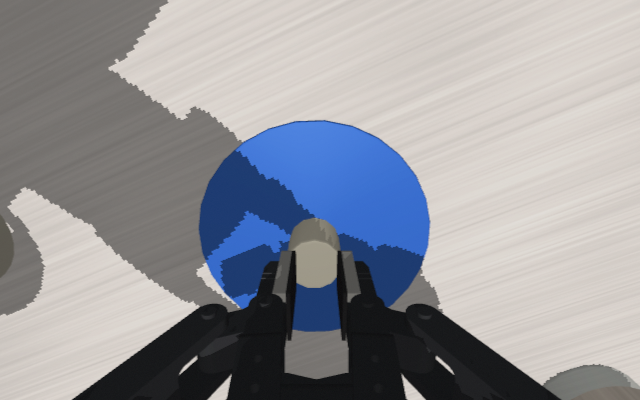

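View pics/side2.png

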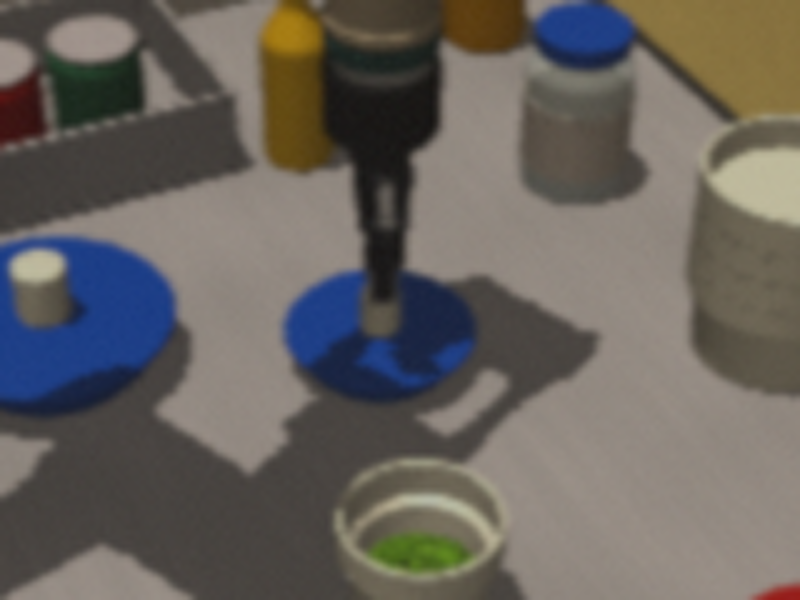

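View pics/top2.png

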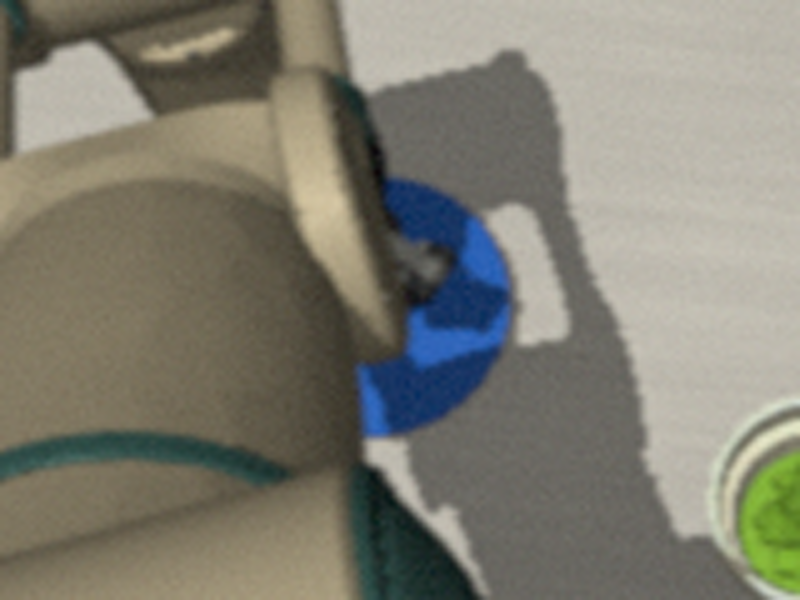

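Run:
```python
from h import *
im=dict(np.load("pics/wrist2.npz"));W=world(im);z=W[...,2]
hsv=cv2.cvtColor(im["pixels"],cv2.COLOR_RGB2HSV)
for r in range(215,345,8): print(r,np.round(W[r,316]*1000),end=';')
print()
for u in range(255,380,6): print(u,np.round(W[270,u]*1000),np.round(W[310,u]*1000))
d=(hsv[...,0]>100)&(hsv[...,0]<125)&(hsv[...,1]>150)
P=W[d];print(d.sum(),mec(P),np.percentile(P[:,2],[2,50,98]))
print(cv2.Rodrigues(im["R"])[0].T, -im["R"].T@im["t"])
```

```text
215 [552. 310.  27.];223 [553. 310.  36.];231 [553. 310.  47.];239 [553. 310.  56.];247 [557. 309.  56.];255 [560. 307.  57.];263 [564. 305.  57.];271 [568. 303.  57.];279 [573. 301.  56.];287 [577. 300.  56.];295 [600. 290.  28.];303 [605. 288.  28.];311 [612. 285.  27.];319 [617. 283.  28.];327 [623. 280.  27.];335 [652. 268.  -1.];343 [659. 265.  -2.];
255 [570. 263.  28.] [547. 290. 106.]
261 [571. 266.  27.] [547. 292. 106.]
267 [551. 287.  72.] [548. 294. 107.]
273 [553. 289.  71.] [549. 296. 106.]
279 [550. 295.  79.] [551. 297. 105.]
285 [551. 297.  79.] [555. 297.  99.]
291 [552. 299.  78.] [561. 296.  92.]
297 [564. 295.  58.] [606. 274.  28.]
303 [565. 298.  57.] [608. 278.  27.]
309 [567. 300.  57.] [609. 281.  27.]
315 [568. 303.  57.] [611. 284.  27.]
321 [568. 306.  58.] [612. 288.  27.]
327 [569. 309.  58.] [613. 292.  27.]
333 [570. 312.  58.] [615. 295.  28.]
339 [564. 317.  72.] [579. 310.  77.]
345 [561. 320.  78.] [567. 316.  95.]
351 [561. 323.  80.] [559. 320. 107.]
357 [567. 324.  72.] [560. 322. 106.]
363 [567. 327.  73.] [562. 324. 105.]
369 [569. 329.  72.] [562. 326. 106.]
375 [599. 329.  26.] [563. 328. 105.]
30010 (array([564.4, 303.6]), 66.6) [nan nan nan]
[[-2.38028741 -1.56854543 -0.26353803]] [0.48824725 0.33808099 0.20010376]
```

The wrist view shows the knob still at (0.5645, 0.304), between the pads (knob top at (316,265), pad faces at u≈293 and 341). I'll command the jaws fully shut to see whether they are really gripping.

arm_command(
  commands=[
    [0, [0, 0, 0], 0],
    [0, [0, 0, 0], 0],
    [0, [0, 0, 0], 0],
  ],
)

```text
clock: 3.0
position: [0.566, 0.3046, 0.0527]
ee_rot: [-0.59, 0.59, 0.39, -0.389]
contact_force: [-0.6, -0.8, 5.5]
width: 0.0002
```

Run:
```python
from h import *
from rig import manip
s=manip.get_state();print(s["position"],s["clock"],s["width"],s["contact_force"])
im=manip.get_image("wrist");cv2.imwrite("pics/w3.png",im["pixels"][:,:,::-1])
```

```text
[0.56602187 0.3046155  0.05268339] 3.0 0.00018358542323181922 [-0.59525554 -0.83264927  5.50942616]
```

View pics/w3.png

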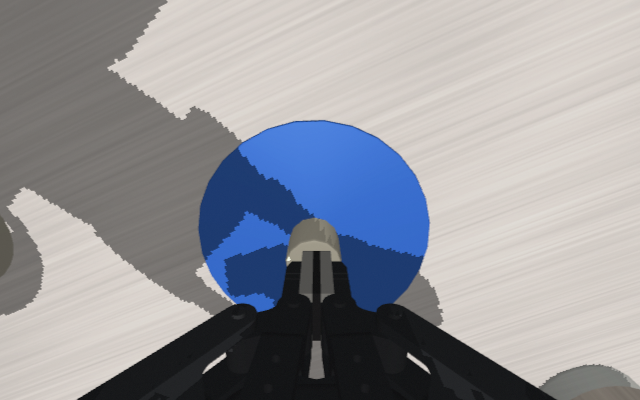

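The jaws closed completely without catching the knob, so the fingertips are resting on top of it and sit higher than I assumed. I'll measure where they are.

Run:
```python
from h import *
from rig import manip
s=manip.get_state()
im=manip.get_image("wrist");W=world(im)
for r in range(236,300,4): print(r,[np.round(W[r,u]*1000).tolist() for u in (304,328)])
im=manip.get_image("side");W=world(im);np.savez("pics/side3.npz",**im)
cv2.imwrite("pics/side3.png",cv2.resize(im["pixels"][100:180,270:370,::-1],(800,640)[:2] if 0 else (750,600),interpolation=2))
for r in range(125,170,2): print(r,[np.round(W[r,u]*1000).tolist() for u in (313,316,319)])
print(s["moment"],s["contact_force"],s["qpos"])
```

```text
236 [[551.0, 305.0, 52.0], [557.0, 315.0, 49.0]]
240 [[551.0, 305.0, 55.0], [557.0, 315.0, 54.0]]
244 [[552.0, 305.0, 59.0], [557.0, 315.0, 57.0]]
248 [[554.0, 303.0, 57.0], [559.0, 314.0, 57.0]]
252 [[554.0, 304.0, 63.0], [558.0, 314.0, 62.0]]
256 [[553.0, 304.0, 68.0], [558.0, 314.0, 67.0]]
260 [[554.0, 304.0, 70.0], [558.0, 314.0, 71.0]]
264 [[554.0, 304.0, 74.0], [558.0, 314.0, 73.0]]
268 [[554.0, 304.0, 77.0], [558.0, 314.0, 77.0]]
272 [[554.0, 304.0, 80.0], [558.0, 314.0, 80.0]]
276 [[554.0, 305.0, 83.0], [558.0, 313.0, 82.0]]
280 [[554.0, 305.0, 86.0], [558.0, 314.0, 87.0]]
284 [[554.0, 305.0, 89.0], [558.0, 313.0, 89.0]]
288 [[554.0, 305.0, 92.0], [558.0, 313.0, 92.0]]
292 [[554.0, 305.0, 95.0], [558.0, 313.0, 93.0]]
296 [[553.0, 306.0, 99.0], [557.0, 313.0, 97.0]]
125 [[540.0, 273.0, 175.0], [550.0, 272.0, 173.0], [558.0, 267.0, 173.0]]
127 [[541.0, 275.0, 166.0], [549.0, 269.0, 167.0], [556.0, 262.0, 170.0]]
129 [[542.0, 278.0, 157.0], [546.0, 265.0, 163.0], [557.0, 266.0, 159.0]]
131 [[545.0, 283.0, 145.0], [545.0, 263.0, 158.0], [565.0, 280.0, 140.0]]
133 [[550.0, 293.0, 
[... 817 characters left out ...]
 40.0], [574.0, 297.0, 29.0]]
157 [[549.0, 292.0, 32.0], [560.0, 290.0, 30.0], [569.0, 285.0, 30.0]]
159 [[546.0, 285.0, 30.0], [555.0, 281.0, 30.0], [564.0, 276.0, 30.0]]
161 [[542.0, 278.0, 27.0], [550.0, 271.0, 30.0], [560.0, 268.0, 28.0]]
163 [[536.0, 265.0, 30.0], [548.0, 265.0, 26.0], [555.0, 258.0, 29.0]]
165 [[533.0, 259.0, 27.0], [541.0, 253.0, 29.0], [551.0, 251.0, 27.0]]
167 [[527.0, 248.0, 29.0], [536.0, 243.0, 29.0], [545.0, 238.0, 30.0]]
169 [[531.0, 254.0, 15.0], [541.0, 252.0, 12.0], [552.0, 251.0, 9.0]]
[-0.18053202  0.03271258 -0.02307993] [-0.53252001 -0.83034285  6.05022754] [ 3.85622463e-01  5.05612595e-01  1.59248760e+00 -1.44761781e-04
  1.04199268e+00 -7.80304439e-01]
```

View pics/side3.png

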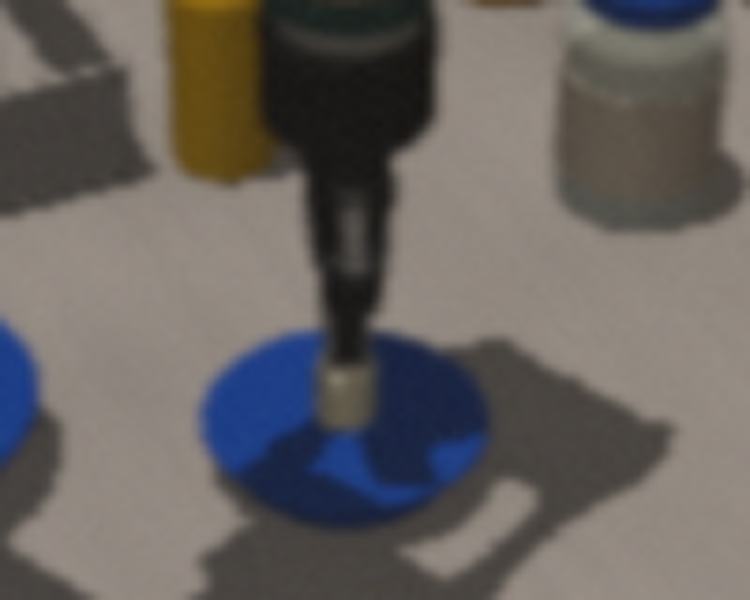

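The shut fingertips rest on the knob top at z≈0.058 while the TCP reads 0.053, so the real tips sit about 22 mm higher than the text implies. Sideways they are on target. I'll open, look at the tips, go down about 2.2 cm and close again.

arm_command(
  commands=[
    [8.5, [0, 0, 0], 0],
    [8.5, [0, 0, 0], 0],
    [8.5, [0, 0, 0], 0],
    [8.5, [0, 0, 0], 0],
    [8.5, [0, 0, 0], 0],
    [8.5, [0, 0, 0], 0],
  ],
)

```text
clock: 3.75
position: [0.5651, 0.3044, 0.0515]
ee_rot: [0.59, -0.59, -0.389, 0.39]
contact_force: [-0.6, 0.4, 0.2]
width: 0.0839
```

Run:
```python
from h import *
from rig import manip
s=manip.get_state();print(s["position"],s["width"],s["contact_force"])
im=manip.get_image("wrist");W=world(im);cv2.imwrite("pics/w4.png",im["pixels"][:,:,::-1])
p=im["pixels"].max(-1)<70
v,u=np.mgrid[0:400,0:640]
for nm,m in(("L",(u<300)),("R",(u>340))):
    k=p&m&(np.linalg.norm(W[...,:2]-s["position"][:2],axis=-1)<.075)&(W[...,2]>.04);
    i=np.nanargmin(np.where(k,W[...,2],np.nan));print(nm,np.unravel_index(i,k.shape),W.reshape(-1,3)[i],np.percentile(W[...,2][k],[1,3,10]))
```

```text
[0.56514099 0.30436492 0.05147884] 0.08391588005033673 [-0.55539676  0.41899688  0.19869021]
L (np.int64(286), np.int64(224)) [0.55072521 0.26491103 0.06937552] [0.07448773 0.08071956 0.09679978]
R (np.int64(292), np.int64(408)) [0.58780285 0.34127307 0.06817072] [0.07410017 0.08039401 0.09631863]
```

View pics/w4.png

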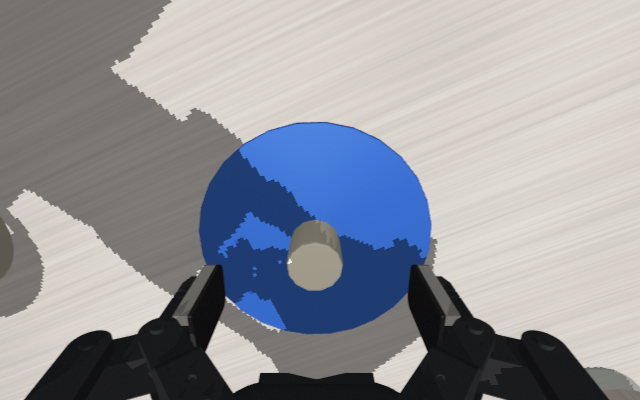

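Measured open tips at z≈0.068 with the TCP reading 0.0515, which confirms the offset. Descending 2.2 cm and closing.

arm_command(
  commands=[
    [8.5, [0, 0, -1.2], 0],
    [8.5, [0, 0, -1.0], 0],
    [2, [0, 0, 0], 0],
    [2, [0, 0, 0], 0],
    [2, [0, 0, 0], 0],
    [2, [0, 0, 0], 0],
    [2, [0, 0, 0], 0],
    [2, [0, 0, 0], 0],
  ],
  grip_force=45,
)

```text
clock: 4.6
position: [0.566, 0.3048, 0.0305]
ee_rot: [-0.59, 0.59, 0.39, -0.389]
contact_force: [0.5, 1.0, 2.1]
width: 0.026
```

Run:
```python
from h import *
from rig import manip
s=manip.get_state();print(s["position"],s["width"],s["contact_force"])
im=manip.get_image("wrist");cv2.imwrite("pics/w5.png",im["pixels"][:,:,::-1])
```

```text
[0.5659724  0.30475188 0.03049029] 0.025994513296659603 [0.54856379 1.03349786 2.0687148 ]
```

View pics/w5.png

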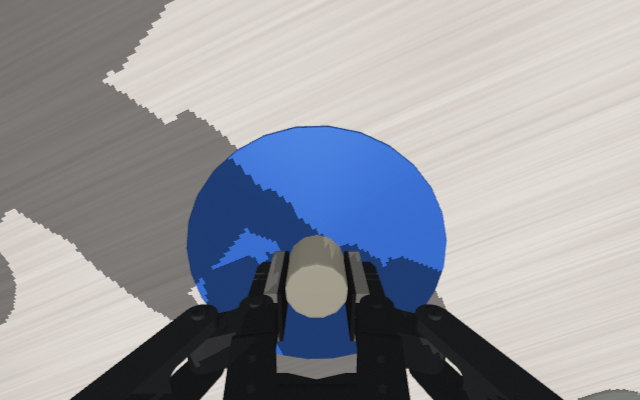

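The knob (316,290) is between the pads and the jaws have stopped at 26 mm. Lifting.

arm_command(
  commands=[
    [2, [0, 0, 1.5], 0],
    [2, [0, 0, 3], 0],
    [2, [0, 0, 4], 0],
    [2, [0, 0, 3.5], 0],
    [2, [0, 0, 2], 0],
    [2, [0, 0, 0], 0],
  ],
)

```text
clock: 5.25
position: [0.5673, 0.3054, 0.1735]
ee_rot: [-0.59, 0.591, 0.392, -0.387]
contact_force: [1.3, -0.8, -1.1]
width: 0.0263
```

```bash
cat > lid.py <<'E'
from h import *
from rig import manip
def lid(name):
    s=manip.get_state()
    im=manip.get_image("wrist");cv2.imwrite(f"pics/{name}.png",im["pixels"][:,:,::-1])
    W=world(im);hsv=cv2.cvtColor(im["pixels"],cv2.COLOR_RGB2HSV);p=s["position"]
    d=(hsv[...,0]>100)&(hsv[...,0]<125)&(hsv[...,1]>150)&(np.linalg.norm(W[...,:2]-p[:2],axis=-1)<.09)&(W[...,2]>p[2]-.05)&(W[...,2]<p[2]+.03)
    P=W[d];A=np.c_[P[:,:2]-p[:2],np.ones(len(P))];c=np.linalg.lstsq(A,P[:,2],rcond=None)[0]
    print("pos",p,"w",s["width"],"F",s["contact_force"],"disc",mec(P),"z@tcp,slope",c[2],c[:2],len(P))
    return im,W,s
E
python3 -c "
from lid import *
lid('w6')"
```

```text
pos [0.56730773 0.30538868 0.17346144] w 0.02625527950160489 F [ 1.25278553 -0.77883742 -1.08343769] disc (array([566.6, 305.8]), 66.7) z@tcp,slope 0.17032278982009233 [0.00560538 0.00149055] 34790
```

View pics/w6.png

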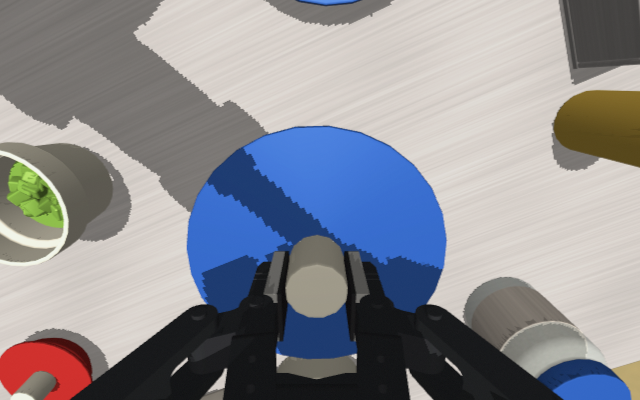

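The lid is lifted, level (slope below 0.6%) and centred on the TCP, with its disc top 3 mm under the TCP reading. Carrying it to the tub at (0.4455, -0.2495).

arm_command(
  commands=[
    [2, [-0.4, -2, 0], 0],
    [2, [-0.8, -3.8, 0], 0],
    [2, [-1, -4.6, 0], 0],
    [2, [-1, -4.6, 0], 0],
    [2, [-1, -4.6, 0], 0],
    [2, [-1, -4.6, 0], 0],
    [2, [-1, -4.6, 0], 0],
    [2, [-1, -4.6, 0], 0],
    [2, [-1, -4.6, 0], 0],
    [2, [-1, -4.6, 0], 0],
    [2, [-1, -4.6, 0], 0],
    [2, [-1, -4.6, 0], 0],
  ],
)

```text
clock: 6.5
position: [0.4514, -0.2143, 0.1677]
ee_rot: [0.592, -0.589, -0.389, 0.39]
contact_force: [1.0, 1.3, -1.1]
width: 0.0266
```

arm_command(
  commands=[
    [2, [-0.5, -2.6, 0], 0],
    [2, [-0.2, -1, 0], 0],
    [2, [0, 0, 0], 0],
    [2, [0, 0, 0], 0],
  ],
)

```text
clock: 6.9
position: [0.4459, -0.2479, 0.1688]
ee_rot: [0.591, -0.589, -0.389, 0.389]
contact_force: [-0.0, 0.4, -1.6]
width: 0.0263
```

Run:
```python
from lid import *
im,W,s=lid('w7')
im=manip.get_image("side");W=world(im);cv2.imwrite("pics/side7.png",im["pixels"][:,:,::-1])
hsv=cv2.cvtColor(im["pixels"],cv2.COLOR_RGB2HSV)
m=near(im,(374,291),45)&(W[...,2]>.074)&(W[...,2]<.088);print("tub side",mec(W[m]),circ(W[m]),m.sum())
d=near(im,(374,240),90)&(hsv[...,0]>100)&(hsv[...,0]<125)&(hsv[...,1]>150)&(W[...,2]>.12);print("lid side",mec(W[d]),np.nanmedian(W[d][:,2]))
im=manip.get_image("top");W=world(im);cv2.imwrite("pics/top7.png",im["pixels"][:,:,::-1])
hsv=cv2.cvtColor(im["pixels"],cv2.COLOR_RGB2HSV)
d=near(im,(463,210),70)&(hsv[...,0]>100)&(hsv[...,0]<125)&(hsv[...,1]>150)&(W[...,2]>.12);print("lid top",mec(W[d]),np.nanmedian(W[d][:,2]))
```

```text
pos [ 0.44593827 -0.24791594  0.16878604] w 0.026308731418593436 F [-0.03659545  0.44925015 -1.62905335] disc (array([ 445.4, -247.7]), 66.8) z@tcp,slope 0.1656852138960122 [-0.0029444   0.00162122] 34847
tub side (array([ 442.3, -251.3]), 63.4) (array([ 0.44306472, -0.25084023]), np.float64(0.061083216544971626)) 225
lid side (array([ 444.1, -249.8]), 65.3) 0.16794096036062867
lid top (array([ 455.4, -231.8]), 61.9) 0.1694956038232922
```

View pics/side7.png

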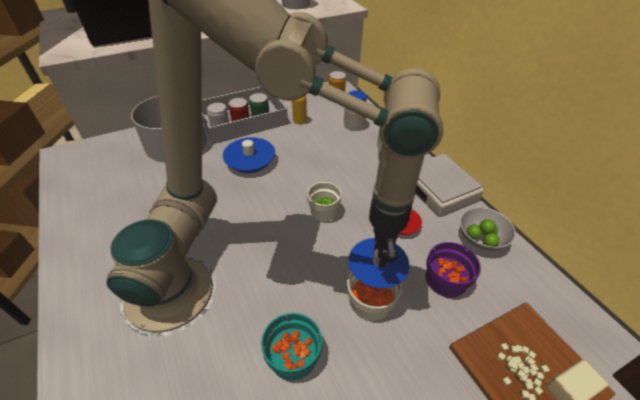

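View pics/w7.png

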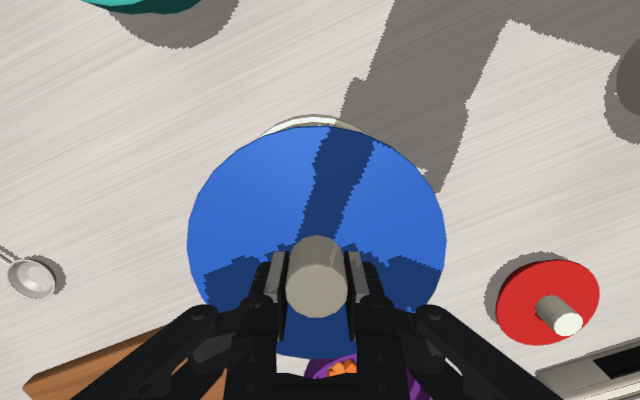

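The lid is over the tub. In the side camera's own frame the offset is about 1 mm or less. The disc top is at 0.166, and home is 0.084. Lowering in stages.

arm_command(
  commands=[
    [2, [0, -0.1, -2.5], 0],
    [2, [0, 0, -2.5], 0],
    [2, [0, 0, -1.2], 0],
    [2, [0, 0, -0.4], 0],
    [2, [0, 0, 0], 0],
  ],
)

```text
clock: 7.55
position: [0.4467, -0.25, 0.1039]
ee_rot: [0.59, -0.59, -0.39, 0.39]
contact_force: [0.6, -0.3, -1.9]
width: 0.0262
```

arm_command(
  commands=[
    [2, [0, 0, -0.3], 0],
    [2, [0, 0, -0.3], 0],
    [2, [0, 0, 0], 0],
  ],
)

```text
clock: 7.85
position: [0.4467, -0.2505, 0.0988]
ee_rot: [-0.59, 0.591, 0.389, -0.389]
contact_force: [-1.8, 1.2, 4.9]
width: 0.0266
```

Run:
```python
from lid import *
lid('w8')
im=manip.get_image("side");cv2.imwrite("pics/side8.png",cv2.resize(im["pixels"][220:340,300:460,::-1],(800,600),interpolation=2))
```

```text
pos [ 0.44665192 -0.25051519  0.09878644] w 0.026630568336054313 F [-1.75118307  1.15270804  4.93867983] disc (array([ 446.6, -250.3]), 66.9) z@tcp,slope 0.09573368555119281 [ 0.01760715 -0.00915609] 34840
```

View pics/side8.png

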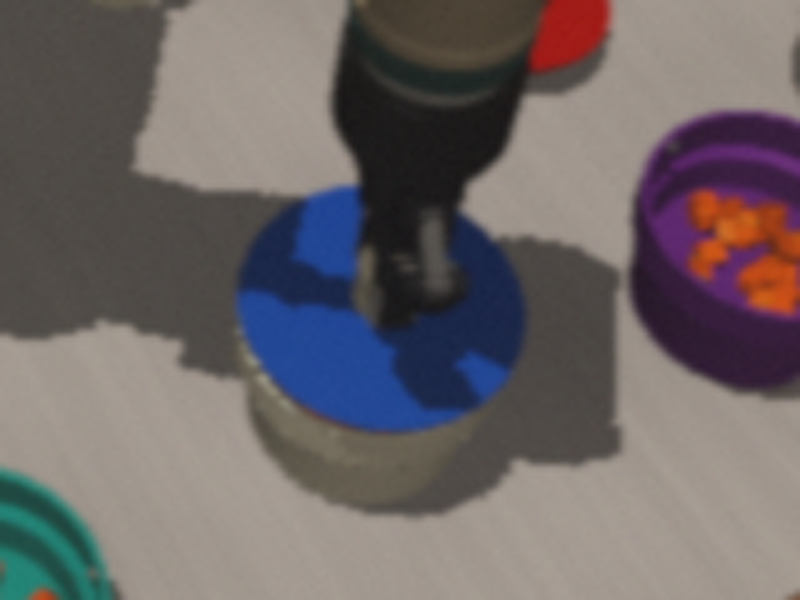

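Contact at 4.9 N. Both the side force (-1.8, +1.2) and the tilt (up toward +x, -y) say the lid sits 1–2 mm too far that way. I'll ease up, shift, and lower again.

arm_command(
  commands=[
    [2, [-0.15, 0.1, 0.3], 0],
    [2, [0, 0, 0], 0],
    [2, [0, 0, -0.3], 0],
    [2, [0, 0, 0], 0],
  ],
)

```text
clock: 8.35
position: [0.4453, -0.2494, 0.0976]
ee_rot: [0.59, -0.59, -0.389, 0.389]
contact_force: [1.1, 0.6, 0.4]
width: 0.0265
```

Run:
```python
from lid import *
lid('w9')
```

```text
pos [ 0.44531073 -0.24935402  0.0975956 ] w 0.02654473904701377 F [1.05580812 0.58457725 0.44910673] disc (array([ 444.5, -248.9]), 66.7) z@tcp,slope 0.09450495724679127 [-0.00194818  0.00084586] 34819
```

Centred now: level, and almost no force. Next I'll press in small steps.

arm_command(
  commands=[
    [2, [0, 0, -0.3], 0],
    [2, [0, 0, 0], 0],
  ],
)

```text
clock: 8.6
position: [0.4456, -0.2496, 0.095]
ee_rot: [-0.59, 0.591, 0.39, -0.389]
contact_force: [1.3, 0.7, 0.8]
width: 0.0263
```

arm_command(
  commands=[
    [2, [0, 0, -0.2], 0],
    [2, [0, 0, 0], 0],
  ],
)

```text
clock: 8.8
position: [0.4457, -0.2496, 0.0939]
ee_rot: [-0.59, 0.591, 0.39, -0.389]
contact_force: [1.1, 2.2, 6.4]
width: 0.0268
```

arm_command(
  commands=[
    [2, [0, 0, -0.2], 0],
    [2, [0, 0, 0], 0],
  ],
)

```text
clock: 9.0
position: [0.4458, -0.2497, 0.0923]
ee_rot: [-0.59, 0.591, 0.39, -0.389]
contact_force: [0.0, 1.3, 8.0]
width: 0.0262
```

Run:
```python
from lid import *
lid('w10')
```

```text
pos [ 0.4457607  -0.24974571  0.0923145 ] w 0.026203838856288682 F [0.04406123 1.30385685 7.95915471] disc (array([ 445.1, -249.4]), 66.6) z@tcp,slope 0.08928358285565927 [ 0.00799246 -0.0039475 ] 34834
```

Now at the beads: 8 N, with the disc top at 0.089. Continuing to press.

arm_command(
  commands=[
    [2, [0, 0, -0.2], 0],
    [2, [0, 0, 0], 0],
  ],
)

```text
clock: 9.25
position: [0.4456, -0.2497, 0.0907]
ee_rot: [-0.59, 0.591, 0.39, -0.389]
contact_force: [0.0, 2.2, 10.2]
width: 0.0265
```

arm_command(
  commands=[
    [2, [0, 0, -0.2], 0],
    [2, [0, 0, 0], 0],
  ],
)

```text
clock: 9.45
position: [0.4451, -0.2493, 0.0878]
ee_rot: [-0.59, 0.591, 0.389, -0.389]
contact_force: [0.1, 2.7, 2.2]
width: 0.0267
```

arm_command(
  commands=[
    [2, [0, 0, -0.2], 0],
    [2, [0, 0, 0], 0],
  ],
)

```text
clock: 9.65
position: [0.4456, -0.2493, 0.0859]
ee_rot: [-0.59, 0.591, 0.39, -0.389]
contact_force: [0.3, 3.5, 10.0]
width: 0.0262
```

Run:
```python
from lid import *
lid('w11')
```

```text
pos [ 0.44564615 -0.2492883   0.08585042] w 0.02618868405421612 F [0.34095998 3.48227893 9.96623405] disc (array([ 445.1, -248.8]), 66.7) z@tcp,slope 0.08280944249139756 [-0.00014172 -0.00068156] 34806
```

It snapped: the force rose to 10.2 N, dropped to 2.2 N, then rose against a stop with the lid level. One firmer press to be sure, then I'll relax, release and back off.

arm_command(
  commands=[
    [2, [0, 0, -0.2], 0],
    [2, [0, 0, -0.1], 0],
    [2, [0, 0, 0], 0],
  ],
)

```text
clock: 10.0
position: [0.4457, -0.2493, 0.0857]
ee_rot: [-0.59, 0.591, 0.39, -0.389]
contact_force: [-3.6, 5.5, 29.0]
width: 0.0265
```

Run:
```python
from lid import *
lid('w12')
```

```text
pos [ 0.44569496 -0.24933343  0.08569369] w 0.026506815725213455 F [-3.56006827  5.46638016 28.97393625] disc (array([ 444.9, -248.9]), 66.7) z@tcp,slope 0.08276290820549376 [-0.00060957 -0.00069231] 34877
```

Hard stop: 29 N moved it only 0.2 mm. Relaxing and releasing.

arm_command(
  commands=[
    [2, [0, 0, 0.4], 0],
    [2, [0, 0, 0], 0],
    [4, [0, 0, 0], 0],
    [8.5, [0, 0, 0], 0],
    [8.5, [0, 0, 0], 0],
    [8.5, [0, 0, 0], 0],
    [8.5, [0, 0, 0], 0],
    [8.5, [0, 0, 2.5], 0],
    [8.5, [0, 0, 4], 0],
    [8.5, [0, 0, 4], 0],
    [8.5, [0, 0, 4], 0],
    [8.5, [0, 0, 0], 0],
  ],
)

```text
clock: 11.25
position: [0.4479, -0.2516, 0.2368]
ee_rot: [-0.586, 0.594, 0.391, -0.388]
contact_force: [-0.6, -0.1, -0.6]
width: 0.0852
```

Run:
```python
from h import *
from rig import manip
s=manip.get_state();print(s["clock"],s["position"],s["width"],s["contact_force"])
o=[]
for n in["wrist","side"]:
    im=manip.get_image(n);W=world(im);hsv=cv2.cvtColor(im["pixels"],cv2.COLOR_RGB2HSV)
    d=(hsv[...,0]>100)&(hsv[...,0]<125)&(hsv[...,1]>150)&(np.linalg.norm(W[...,:2]-[.4455,-.2495],axis=-1)<.08)
    P=W[d];A=np.c_[P[:,:2]-[.4455,-.2495],np.ones(len(P))];c=np.linalg.lstsq(A,P[:,2],rcond=None)[0]
    print(n,mec(P),"z",c[2],"slope",c[:2])
    cv2.imwrite(f"pics/{n}13.png",im["pixels"][:,:,::-1])
    if n=="side": cv2.imwrite("pics/side13c.png",cv2.resize(im["pixels"][220:340,300:460,::-1],(800,600),interpolation=2))
```

```text
11.25 [ 0.44790629 -0.25163575  0.23677957] 0.08517895922226425 [-0.61760067 -0.12560915 -0.6318346 ]
wrist (array([ 443.4, -248.8]), 66.4) z 0.08303852703420106 slope [-0.0017423   0.00044787]
side (array([ 442.7, -250.4]), 66.6) z 0.08496433861744039 slope [0.00126979 0.00103484]
```

View pics/side13c.png

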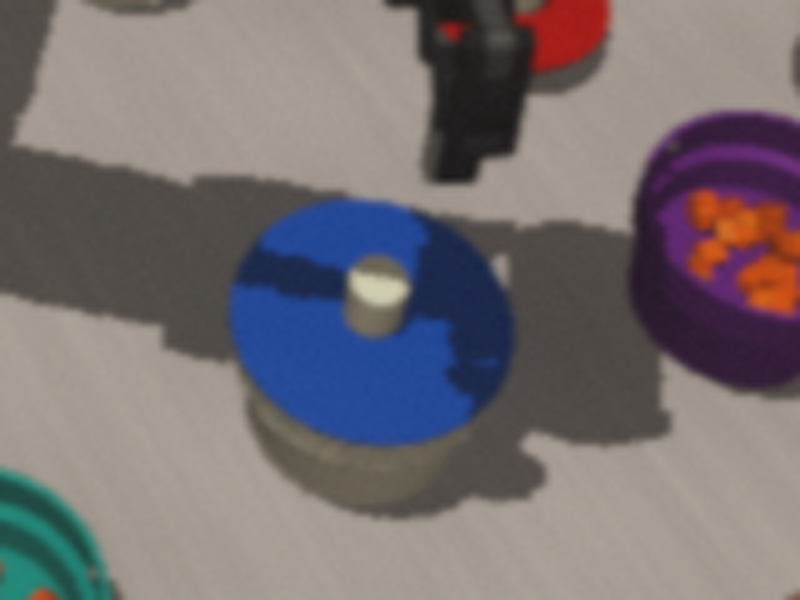

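View pics/wrist13.png

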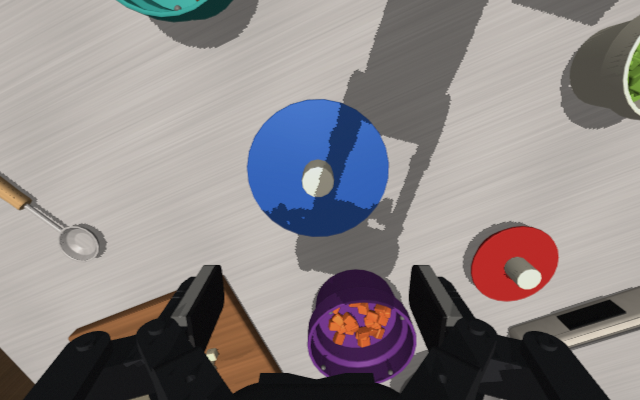

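The lid is flat on the tub in both pictures (knob at (378,285) in the crop, lid at (318,168) in the wrist view). Its top is at 0.083–0.085 (home is 0.084) with a slope below 0.2%. The tub is upright, the jaws are open, and the arm is clear. Handing in.

```bash
python3 -c "
from rig import manip
print(manip.sign_off())"
```

```text
the job is handed in; nothing more can be done
None
```

The smaller blue lid (about 132 mm across) is snapped fully home on the white carrot tub. I released it and handed the job in at about 11.3 s.

- **Snap:** the push force rose to 10.2 N, dropped to 2.2 N as the lid passed the beads, then rose against a hard stop. A final 29 N press moved it only 0.2 mm.
- **Last checks:** the wrist and side cameras put the disc top at 0.083 m and 0.085 m, against 0.084 m for home. The tilt was under 0.2%, the tub stood upright, and the open gripper was clear. I never commanded the arm near the lime tub or the red lid. The last pictures show nothing amiss, but I did not re-measure where they stand.
- **What went wrong:**
  - **Missed grasp:** the first one closed on top of the knob with about 5–6 N, because the fingertips stood about 22 mm higher than the TCP reading and the text imply. I measured the offset, went lower, and the second grasp held at 26 mm.
  - **Off-centre placing:** the lid first touched the tub about 2 mm off centre, so I eased it up and shifted it before pressing.
- **Disagreement:** the cameras differed by about 2 mm sideways, within their stated calibration.

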